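# Hang a polished buckle on a drop-flap peg

## Task

Take the hanger with the orange grip out of its stand and thread its eye onto the peg of the white rack, pushing under the red flap until the flap drops behind the eye and the eye bears on the collar's black bumper; keep it pressed there at about 7 N for a second. Then draw it back against the shut flap and keep a pull of about 7 N on it for a second to prove that it is caught, and leave it hanging still and released on the peg. Never load the bumper or flap with more than 12 N, and leave the blue hanger and the other loose things where they are.

Things in the scene. Friction and masses are not known exactly. Their poses are not given: they have to be found in the camera images.
- hanger: Loose steel hanger, 170 mm tall, 0.22 kg: bottom up a polished open buckle (60 wide, 56 tall, 8 mm thick), stem, round-bar eye, orange grip tab. Starts upright in a black slotted stand (slot floor 6 mm, stand top 30 mm above the table). Origin: centre of the buckle's underside; z up, y along its width, x along its thickness and the eye's hole. Both faces alike. Hangs upright from the eye.
- hanger_eye (a point): Centre of the hanger's eye, 93 mm above the hanger's origin. The eye is a ring of 8 mm round bar, 30 mm clear inside, 46 mm outside.
- hanger_grip (a point): Centre of the orange tab, 148 mm above the hanger's origin, 55 mm above the eye centre. The tab is 12 mm thick (hanger x), 24 mm wide (y), and spans 116 to 170 mm above the origin. Pinched from above across its 12 mm thickness it does not pivot when the eye is pushed along the peg.
- rack: Fixed white rack: base plate 150 x 90 x 12 mm, post 20 x 30 mm, 180 mm tall, centred 68 mm to +x of the origin, and a level round steel peg, 10 mm diameter, axis 170 mm above the table, running from the post towards the rack's -x. Nothing stands above the post. Origin on the table under the peg axis; x along the peg: an eye is put on by moving it along the rack's +x; z up.
- peg_tip (a point): The free end of the peg, on its axis, 65 mm to the rack's -x from the rack's origin.
- flap (a joint): Angle of the red gravity flap (40 long, 12 wide, 4 mm thick, 0.05 kg), rad: 0 hangs down, shut; up to 1.45 folded inward under the peg; it cannot swing outward past 0. Its pin is 10 mm inward of the peg tip, 7 mm below the peg axis. An eye moved inward, centre some 5 mm below the peg axis, folds it up and rides under it; it drops shut when the eye centre is 44 mm inward of the pin.
- flap_tip (a point): Middle of the flap's free lower edge, 40 mm from its pin. Drawn back, the eye meets the shut flap with its centre about 6 mm inward of the pin; the flap stands rigid there.
- collar: Brass collar fixed on the peg, 36 mm diameter, 69 to 73 mm inward of the flap's pin. Origin on the peg axis, in its face towards the peg tip; x along the rack's x. A rigid black bumper sleeve (30 mm diameter, part of the collar) stands out of that face towards the tip by 1 to 17 mm, set differently each time and not measured: feel for it. A bearing eye has its centre 4 mm in front of the bumper.
- hanger_blue: The same hanger with a blue grip, loose, upright in another black stand. Not to be moved. Origin at the centre of its underside.
- wheel: White polishing wheel lying flat, 120 mm diameter, 26 mm high, loose; not to be moved. Origin under its centre.
- bar_green: Green polishing-compound bar, 110 x 40 x 30 mm, loose; not to be moved. Origin under its centre.
- bar_white: White polishing-compound bar, 100 x 40 x 30 mm, loose; not to be moved. Origin under its centre.
- brush: Hand brush lying on the table, loose; not to be moved.
- bottle: Clear bottle with a red cap, 60 mm diameter, 150 mm tall, loose; not to be moved. Origin under its centre.
Not all that is in view belongs to the job. Leave any pink look-alike of the rack alone.

How it is judged (in metres and radians):
On the way, in this order (a step that is already met when the one before it is completed fails the run):
1. the eye is on the peg, the flap has dropped shut behind it, and the eye presses on the collar's bumper with more than 4 N for half a second (x of hanger_eye in the frame of rack above -0.056 m and x of hanger_eye in the frame of collar below 0.002 m and y of hanger_eye in the frame of rack between -0.012 and 0.012 m and z of hanger_eye in the frame of rack between 0.152 and 0.18 m and value of joint flap below 0.12 rad and contact force between hanger and collar above 4 N), for 0.5 s.
2. the hanger is drawn back against the shut flap with more than 4 N for half a second (x of hanger_eye in the frame of rack above -0.056 m and x of hanger_eye in the frame of collar below 0.002 m and y of hanger_eye in the frame of rack between -0.012 and 0.012 m and z of hanger_eye in the frame of rack between 0.152 and 0.18 m and value of joint flap below 0.12 rad and contact force between hanger and flap above 4 N), for 0.5 s.
At the end, for the whole second after the job is handed in: The orange hanger hangs released and still (under 0.05 m/s, within 0.3 rad of upright) with its eye around the peg between the flap and the collar (eye centre within 12 mm sideways of the peg axis and 18 mm below to 10 mm above it), resting on the peg, and the flap is shut (under 0.12 rad) (x of hanger_eye in the frame of rack above -0.056 m and x of hanger_eye in the frame of collar below 0.002 m and y of hanger_eye in the frame of rack between -0.012 and 0.012 m and z of hanger_eye in the frame of rack between 0.152 and 0.18 m and value of joint flap below 0.12 rad and angle between hanger's own z axis and vertical below 0.3 rad and linear speed of hanger below 0.05 m/s and contact force between hanger and rack above 0.5 N and height (world z) of hanger above 0.03 m); the robot touches nothing.
It fails at once if the hanger is pressed on the collar or its bumper with more than 12 N (contact force between hanger and collar above 12 N).
It fails at once if the hanger loads the flap with more than 12 N (contact force between hanger and flap above 12 N).
It fails at once if the hanger loads the rack's peg, flap or post with more than 20 N (contact force between hanger and rack above 20 N).
It fails at once if the robot itself pushes the rack, its flap or its collar with more than 5 N (contact force between any of the fingers, the arm and rack above 5 N or contact force between any of the fingers, the arm and collar above 5 N).
It fails at once if another thing is moved by more than 15 mm (distance of any of hanger_blue, wheel, bar_green, bar_white, brush, bottle from where it was at the start of the episode above 0.015 m).
It also fails if it takes over 72 s, if anything falls off the work surface, if the arm or the gripper's body presses on something with over 40 N, if the wrist force passes 120 N, or if a joint passes its speed limit or range.

## Robot

A 6-joint arm with a two-finger parallel gripper is mounted at the origin on the work surface. World frame = base frame: x ahead of the robot, y to its left, z up, the work surface at z = 0. Lengths are in mm, angles in rad, forces in N, time in s.
With the tool pointing down it reaches from about 350 to 875 mm from the base axis. Payload 4.2 kg.
Tool frame: the origin (TCP) lies at the very end of the fingers, on their centre line; the grasp point (between the pads) lies 19 mm behind it; z points along the fingers, y is the direction in which the jaws open and shut (so a half turn about z gives the same grasp; the last joint's range is limited). The gripper opens to 85 mm and grips with 20 to 120 N. Pads are 22 mm wide; open, the fingers measure 114 mm over their backs; the gripper's body (76 mm by 85 mm) begins 54 mm behind the grasp point. The pads swing forward as they close: fully open they stand 13 mm farther back than shut.
Start: joints at [1.549, 0.385, 0.008, 0, -1.194, -0.259], TCP at [173.171, 600.509, 231.312] pointing down, gripper open.
Joint ranges: [-3.14, 3.14], [-1.21, 2.06], [-1.07, 1.41], [-3.16, 2.05], [-2.99, -0.16], [-3.1, 3.1]. Speed limits (rad/s): [2.79, 2.79, 3.14, 3.14, 3.14, 3.14].

## Interface

Orientations are given as a unit quaternion [x, y, z, w].
In Python, from bench import arm, optics, job gives the robot as it stands.
- The arm moves only by the tool send_rows, never from a script. Its argument "steps" is a list that holds one entry, the list of rows, each a list of 5 numbers: the shift along the tool's x, y, z in cm, then the turn about the tool's z in rad, then the opening, from 0 (shut) to 1 (fully open). A call has 1 to 10 rows; each row shifts and turns the pose as measured when the row begins, along the tool's axes as they then stand; what a row does not reach is not made up. A row lasts 1/12 s, in which the tool goes at most 41.7 mm and 7.16 degrees, less where a joint would pass 70% of its speed; a pose out of reach is approached as far as the arm can. A call with a gripper value outside its range is refused whole. The fingers move at their own pace and stop on an object; the grip force is fixed at half the most. Time passes only in rows, so rows that do not move let the fingers close. It gives the time, the measured TCP pose, the force and the opening at its end, in the units of the state.
- arm.read_state(): the state, without advancing time (a new reading comes with each control period).
- optics.get_image(name): name is "scene" or "top" or "wrist"; returns (picture, depth): 400x640x3 uint8, blue, green, red; 400x640 float32, mm along the optical axis (not along the pixel's ray), 0 where there is no reading.
- optics.get_calibration(name): a dict with "K" (3x3 intrinsics, pixels), "rvec" (rotation vector, rad) and "tvec" (3), from world to camera coordinates, as OpenCV has them; the wrist camera has in their place "hand_eye" (4x4, takes a point from camera to tool coordinates, whose origin is the TCP and whose axes are the flange's). Camera axes: x right, y down, z forward; pixel columns grow to the right and rows downward; lengths in mm; the calibration is good to about 2 mm. A picture is of the moment at which its call begins: read the wrist's pose just before it. get_calibration takes no time and is no camera call.
- job.job_done(): hands the job in, once; it reports no verdict.
The state is a dict: "clock": time; "joints": joint angles; "joint_vel": joint speeds; "joint_efforts": joint torques, N m; "position": TCP position; "ee_rot": TCP orientation; "contact_force": force on the tool from outside, world axes, zero at the start; "wrist_torque": the same for the moment, N m; "gripper_width": finger opening in mm.
Only numpy, scipy, OpenCV 4.12 (cv2) and the standard library are available. Lean on these libraries where they do the work, as an engineer would, in place of code of your own. Each camera call takes 0.05 s, during which the arm holds its last target. There are 200 camera calls.

## Working session

There is one attempt and no reset: what is moved stays moved. The work goes in short steps, Python scripts to look and compute and a tool call to move; the robot and the scene stay as the last step left them, time stands still between calls to the robot, and variables do not carry over. Pictures are saved under pics/ and viewed, about 8 in all and at most 12, crops included, and the job is handed in when it is done.

Besides the shell and the picture viewer there is one more tool, called after "Call:" as name(argument=value, ...) on one line, values as JSON. send_rows: Moves the arm, as the interface text tells. Its arguments: {"type":"object","properties":{"steps":{"type":"array","items":{"type":"array","items":{"type":"array","items":{"type":"number"}}}}},"required":["steps"]}

```bash
mkdir -p pics; cat > h.py <<'E'
import numpy as np, cv2
from bench import arm, optics, job
from scipy.spatial.transform import Rotation as R
def look(name, fn=None):
    st=arm.read_state(); im,d=optics.get_image(name); np.savez('pics/'+(fn or name)+'.npz',im=im,d=d,p=st['position'],q=st['ee_rot'])
    return im,d,st
def world(name,u,v,z,st=None):
    c=optics.get_calibration(name);K=np.array(c['K'])
    u,v,z=map(np.asarray,(u,v,z))
    pc=np.stack([(u-K[0,2])*z/K[0,0],(v-K[1,2])*z/K[1,1],z],-1)
    if name=='wrist':
        H=np.array(c['hand_eye']);pt=pc@H[:3,:3].T+H[:3,3]
        return R.from_quat(st['ee_rot']).apply(pt)+np.array(st['position'])
    Rm=cv2.Rodrigues(np.array(c['rvec'],float))[0]
    return (pc-np.array(c['tvec'],float).ravel())@Rm
E
python3 - <<'E'
from h import *
for n in('scene','top'):
    im,d,st=look(n);cv2.imwrite(f'pics/{n}0.png',im)
print(st)
for n in('scene','top','wrist'):print(optics.get_calibration(n))
E
```

```text
{'clock': 0.05, 'joints': array([ 1.54857570e+00,  3.85566543e-01,  6.60734096e-03, -4.71825650e-04,
       -1.19399129e+00, -2.58614804e-01]), 'joint_vel': array([-0.00089146, -0.00084337,  0.00039139,  0.00023259,  0.00102414,
       -0.00078052]), 'joint_efforts': array([-6.19440652e-04, -3.93680513e+01,  1.89159662e+01,  4.20556158e+00,
       -2.36323089e-03,  1.21745865e-05]), 'position': array([173.04242482, 599.95744285, 230.21234984]), 'ee_rot': array([ 9.90144837e-01, -1.40042829e-01, -9.07271345e-05,  1.09542355e-03]), 'contact_force': array([-0.81196503, -0.47275123,  0.17210618]), 'wrist_torque': array([-0.04744836,  0.02579337, -0.00527931]), 'gripper_width': 85.27115653323877}
{'K': array([[449.78948756,   0.        , 318.50038769],
       [  0.        , 449.78948756, 200.07781468],
       [  0.        ,   0.        ,   1.        ]]), 'rvec': array([ 0.71515628,  2.78431666, -0.81780538]), 'tvec': array([ 413.28264083, -165.82485203, 1370.12535389])}
{'K': array([[446.79689991,   0.        , 319.75919162],
       [  0.        , 446.79689991, 198.47272228],
       [  0.        ,   0.        ,   1.        ]]), 'rvec': array([ 2.11547971, -2.11354057,  0.1930962 ]), 'tvec': array([  71.05269417,  509.48625845, 1315.74184378])}
{'K': array([[326.7121829 ,   0.        , 322.39035792],
       [  0.        , 326.7121829 , 203.48769458],
       [  0.        ,   0.        ,   1.        ]]), 'hand_eye': array([[-6.06156114e-04, -9.53966859e-01, -2.99911427e-01,
         7.73150966e+01],
       [ 9.99999470e-01, -8.27754038e-04,  6.11827730e-04,
        -3.57098488e-01],
       [-8.31916272e-04, -2.99910897e-01,  9.53966856e-01,
        -1.43319371e+02],
       [ 0.00000000e+00,  0.00000000e+00,  0.00000000e+00,
         1.00000000e+00]])}
```

View pics/scene0.png

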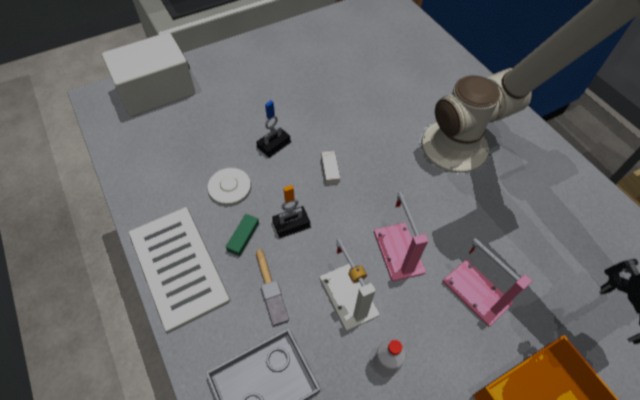

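View pics/top0.png

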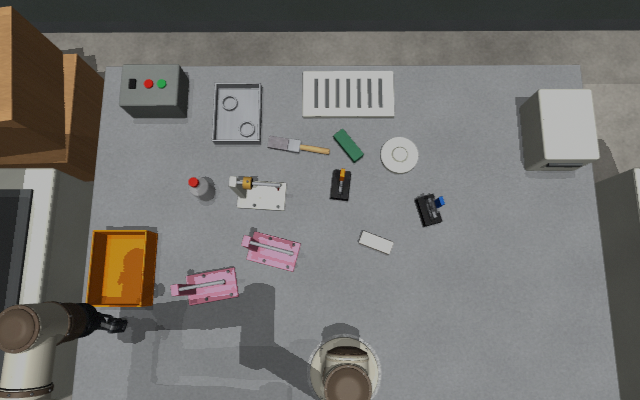

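The orange-grip hanger is at scene (289,194) / top (340,175). There are three rack candidates: white at scene (350,295) / top (262,192), and pink at scene (400,250) and (488,290). Only the white one, with the brass collar, fits. I'll confirm with crops and measure by depth.

```bash
python3 - <<'E'
from h import *
a=np.load('pics/top.npz');b=np.load('pics/scene.npz')
t=cv2.resize(a['im'][145:225,220:360],None,fx=5.6,fy=5.6,interpolation=2)[:,:780]
s=cv2.resize(b['im'][175:335,265:400],None,fx=3,fy=3,interpolation=2)
cv2.imwrite('pics/c1.png',t)
for n,f,box in(('top',a,(150,215,225,360)),('scene',b,(170,335,260,400))):
    im=f['im'];d=f['d'];v,u=np.mgrid[box[0]:box[1],box[2]:box[3]]
    P=world(n,u,v,d[box[0]:box[1],box[2]:box[3]]);I=im[box[0]:box[1],box[2]:box[3]]
    hsv=cv2.cvtColor(I,cv2.COLOR_BGR2HSV)
    H,S,V=[hsv[...,i].astype(int) for i in range(3)]
    ms={'orange':(H>8)&(H<22)&(S>150)&(V>120),'red':((H<6)|(H>174))&(S>120),'black':(V<60),'high':(P[...,2]>150)&(P[...,2]<200)}
    for k,m in ms.items():
        m=m&(d[box[0]:box[1],box[2]:box[3]]>0)
        Q=P[m]; 
        if len(Q)>3: print(n,k,len(Q),Q.mean(0).round(1),np.percentile(Q,[5,95],axis=0).round(0).tolist(),'px',u[m].mean().round(),v[m].mean().round())
    m=(P[...,2]>150)&(P[...,2]<195)
    for x,y in zip(np.c_[u[m],v[m]][::3],P[m][::3]):
        if n=='top':print(x,y.round(0).astype(int),end=';')
E
```

```text
top orange 94 [540.1 180.  177.9] [[517.0, 2.0, 172.0], [569.0, 281.0, 189.0]] px 280.0 179.0
top black 485 [558.8  14.   31.3] [[516.0, -21.0, 7.0], [637.0, 37.0, 36.0]] px 338.0 184.0
top high 391 [532.  241.4 176.5] [[517.0, 8.0, 165.0], [558.0, 320.0, 188.0]] px 258.0 182.0
[341 168] [572  11 174];[343 169] [569   5 177];[342 170] [566   8 177];[340 171] [563  13 175];[343 171] [563   5 177];[341 172] [560  11 177];[344 172] [561   2 172];[342 173] [557   8 178];[341 174] [556  11 172];[340 175] [551  14 177];[343 175] [551   5 176];[232 176] [548 315 181];[340 176] [549  14 176];[343 176] [549   5 175];[231 177] [545 318 182];[234 177] [545 310 179];[243 177] [544 284 184];[246 177] [544 275 185];[249 177] [544 267 184];[340 177] [550  13 160];[343 177] [549   5 165];[231 178] [543 319 176];[234 178] [542 310 179];[237 178] [545 303 169];[245 178] [542 279 180];[248 178] [542 270 179];[252 178] [543 260 175];[342 178] [548   7 156];[230 179] [539 320 183];[233 179] [540 312 179];[237 179] [543 304 164];[244 179] [539 281 182];[247 179] [537 272 188];[250 179] [538 264 185];[229 
[... 1979 characters left out ...]
84 173];[232 187] [519 316 169];[235 187] [518 307 172];[243 187] [517 283 179];[246 187] [517 276 177];[249 187] [517 267 177];[275 187] [519 196 167];[278 187] [520 188 165];[233 188] [519 317 154];[236 188] [518 307 159];[244 188] [515 282 172];[247 188] [514 273 176];[250 188] [515 265 174];[248 189] [514 272 167];scene orange 139 [541.7 205.7 181.8] [[522.0, 5.0, 174.0], [568.0, 282.0, 187.0]] px 339.0 251.0
scene red 24 [426.8 172.1 141.5] [[338.0, 153.0, 131.0], [531.0, 195.0, 151.0]] px 371.0 225.0
scene black 698 [563.9  24.6  29. ] [[523.0, -8.0, 5.0], [605.0, 39.0, 58.0]] px 293.0 224.0
scene high 757 [531.9 238.3 173.8] [[519.0, 11.0, 156.0], [565.0, 324.0, 186.0]] px 350.0 262.0
```

View pics/c1.png

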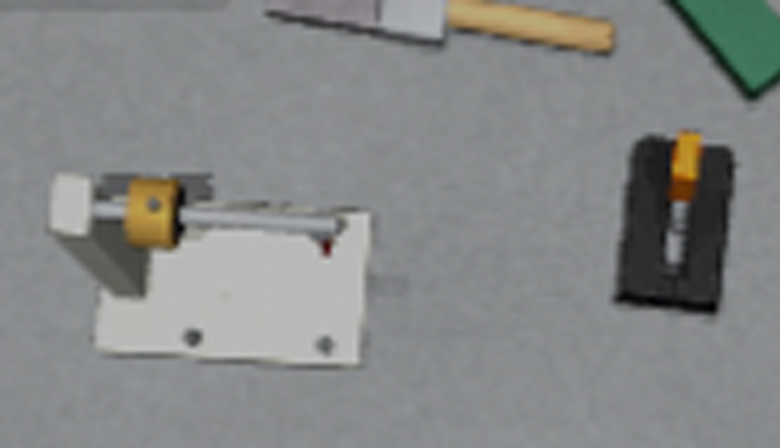

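The crop confirms it: the white rack has the brass collar at crop (155,212) and the red flap at (327,245), near the peg tip. The orange tab stands in its stand at (686,160). Peg tip is about (525,182), the post (533,315), and the tab about (560,9) with its top at z≈176 (expected 176). I'll move over the hanger now.

Call:
send_rows(steps=[[[0, 0, -2, -0.1, 1], [0, 0, -2, -0.1, 1], [0, 0, -1, -0.08, 1], [2.2, 3.35, 0, 0, 1], [2.2, 3.35, 0, 0, 1], [2.2, 3.35, 0, 0, 1], [2.2, 3.35, 0, 0, 1], [2.2, 3.35, 0, 0, 1], [2.2, 3.35, 0, 0, 1], [2.2, 3.35, 0, 0, 1]]])

```text
clock: 0.93
position: [330.5, 362.5, 276.0]
ee_rot: [1.0, 0.013, -0.002, 0.007]
contact_force: [-0.1, -0.1, 0.7]
gripper_width: 85.9
```

Call:
send_rows(steps=[[[2.2, 3.4, 0, 0, 1], [2.2, 3.4, 0, 0, 1], [2.2, 3.4, 0, 0, 1], [2.2, 3.4, 0, 0, 1], [2.2, 3.4, 0, 0, 1], [2.2, 3.4, 0, 0, 1], [2.2, 3.4, 0, 0, 1], [2.2, 3.4, 0, 0, 1], [2.2, 3.4, 0, 0, 1], [2.2, 3.4, 0, 0, 1]]])

```text
clock: 1.77
position: [559.6, 14.5, 278.3]
ee_rot: [1.0, 0.014, -0.004, 0.007]
contact_force: [1.1, 0.9, 0.1]
gripper_width: 85.4
```

Call:
send_rows(steps=[[[0, 0.5, 2, 0, 1], [0, 0, 2, 0, 1], [0, 0, 0, 0, 1], [0, 0, 0, 0, 1]]])

```text
clock: 2.1
position: [563.0, 0.1, 235.1]
ee_rot: [1.0, 0.008, -0.005, 0.008]
contact_force: [0.5, -0.0, 1.3]
gripper_width: 85.6
```

```bash
cat > m.py <<'E'
from h import *
im,d,st=look('wrist','w1');cv2.imwrite('pics/w1.png',im)
print(st['position'],st['ee_rot'])
v,u=np.mgrid[:400,:640];P=world('wrist',u,v,d,st)
hsv=cv2.cvtColor(im,cv2.COLOR_BGR2HSV);H,S,V=[hsv[...,i].astype(int) for i in range(3)]
m=(H>8)&(H<24)&(S>130)&(V>100)&(d>0)&(P[...,2]>100)&(P[...,2]<200)
print('all',m.sum(),P[m].mean(0))
t=m&(P[...,2]>np.percentile(P[m][:,2],95)-6)
Q=P[t];print('top',len(Q),Q.mean(0),Q.min(0),Q.max(0),'px',u[t].mean(),v[t].mean())
pts=Q[:,:2].astype(np.float32);print(cv2.minAreaRect(pts))
E
python3 m.py
```

```text
[5.62978363e+02 1.32500629e-01 2.35101346e+02] [ 0.99992345  0.00752814 -0.00504199  0.00842669]Traceback (most recent call last):
  File "m.py", line 4, in <module>
    v,u=np.mgrid[:400,:640];P=world('wrist',u,v,d,st)
                              ~~~~~^^^^^^^^^^^^^^^^^^
  File "h.py", line 13, in world
    return R.from_quat(st['ee_rot']).apply(pt)+np.array(st['position'])
           ~~~~~~~~~~~~~~~~~~~~~~~~~~~~~~~^^^^
  File "scipy/spatial/transform/_rotation.pyx", line 2580, in scipy.spatial.transform._rotation.Rotation.apply
ValueError: Expected input of shape (3,) or (P, 3), got (400, 640, 3).
```

View pics/w1.png

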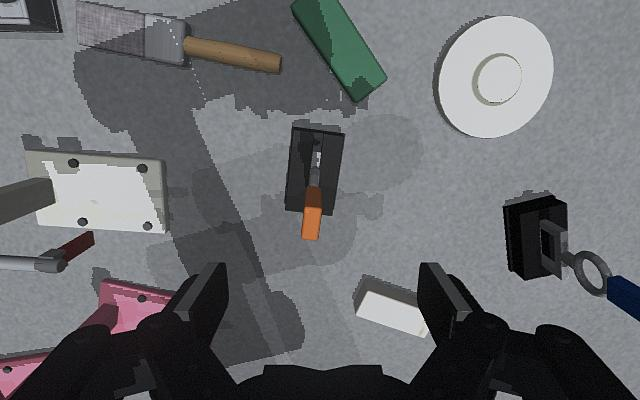

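Wrist view: the orange tab is at (312,215), with the stand at (315,170) and the peg tip with the red flap at (60,260). Next I'll measure the tab and the peg.

```bash
sed -i "s/        return R.from_quat(st\['ee_rot'\]).apply(pt)+/        return pt@R.from_quat(st['ee_rot']).as_matrix().T+/" h.py
cat >> m.py <<'E'
s=(V<75)&(P[...,2]>24)&(P[...,2]<36)&(abs(P[...,0]-560)<60)&(abs(P[...,1]-8)<50)
r=cv2.minAreaRect(P[s][:,:2].astype(np.float32));print('stand',s.sum(),r)
g=(P[...,2]>155)&(P[...,2]<182)&(P[...,1]>150)&(d>0)
Q=P[g];print('peg',len(Q));
for y in range(160,300,10):
    k=Q[(abs(Q[:,1]-y)<5)]
    if len(k)>3:print(y,len(k),k[:,0].mean().round(1),k[:,0].min().round(1),k[:,0].max().round(1),k[:,2].max().round(1))
if len(Q):print('miny',Q[:,1].min())
E
python3 m.py
```

```text
[5.62601021e+02 5.13734330e-01 2.34817941e+02] [ 0.99992143  0.00767788 -0.00546409  0.00826614]
all 563 [562.69917337   6.84362444 176.50422219]
top 563 [562.69917337   6.84362444 176.50422219] [550.39572221   0.57360277 173.9726205 ] [574.2183069   13.17443002 178.46754368] px 311.4031971580817 222.43339253996447
((562.4131469726562, 6.874664783477783), (11.394730567932129, 23.68723487854004), 83.30243682861328)
stand 3186 ((562.0931396484375, 6.665470123291016), (53.745059967041016, 90.18650817871094), 83.1858139038086)
peg 1207
180 192 528.4 523.0 534.5 176.6
190 465 530.7 520.8 535.1 177.1
200 231 530.5 520.9 534.8 176.7
210 217 531.0 524.4 534.6 176.4
220 102 531.6 524.9 534.9 176.1
miny 179.82254557482207
```

Call:
send_rows(steps=[[[0, -0.4, 0, 0.07, 1], [0, -0.4, 1.5, 0.06, 1], [0, 0, 2, 0, 1], [0, 0, 2, 0, 1], [0, 0, 1.5, 0, 1], [0, 0, 0, 0, 1], [0, 0, 0, 0, 1]]])

```text
clock: 2.78
position: [567.4, 15.0, 174.9]
ee_rot: [0.998, -0.054, 0.006, 0.006]
contact_force: [-0.3, 1.1, 0.6]
gripper_width: 85.4
```

Call:
send_rows(steps=[[[-0.4, 0.85, 0, 0, 1], [0, 0, 0, 0, 1], [0, 0, 0, 0, 1]]])

```text
clock: 3.03
position: [563.8, 7.8, 179.2]
ee_rot: [0.999, -0.053, 0.009, 0.005]
contact_force: [0.5, -0.4, -0.7]
gripper_width: 85.6
```

Call:
send_rows(steps=[[[-0.1, 0.1, 1.5, 0, 1], [-0.1, 0, 1.5, 0, 1], [0, 0, 1.0, 0, 1], [0, 0, 0, 0, 1], [0, 0, 0, 0, 1]]])

```text
clock: 3.45
position: [565.8, 6.6, 144.0]
ee_rot: [0.998, -0.053, 0.015, 0.004]
contact_force: [-0.1, 0.5, 1.1]
gripper_width: 85.5
```

Call:
send_rows(steps=[[[-0.3, 0, 0.7, 0, 1], [0, 0, 0, 0, 0.5], [0, 0, 0, 0, 0], [0, 0, 0, 0, 0], [0, 0, 0, 0, 0], [0, 0, 0, 0, 0], [0, 0, 0, 0, 0], [0, 0, 0, 0, 0]]])

```text
clock: 4.12
position: [564.7, 7.2, 139.3]
ee_rot: [0.998, -0.053, 0.018, 0.003]
contact_force: [0.7, -0.8, -0.5]
gripper_width: 11.4
```

Call:
send_rows(steps=[[[0.03, 0, -0.8, 0, 0], [0.04, 0, -1.2, 0, 0], [0.04, 0, -1.2, 0, 0], [0.04, 0, -1.2, 0, 0], [0.04, 0, -1.2, 0, 0], [0.04, 0, -1.2, 0, 0], [0, 0, 0, 0, 0], [0, 0, 0, 0, 0], [0, 0, 0, 0, 0], [0, 0, 0, 0, 0]]])

```text
clock: 4.95
position: [562.1, 7.4, 208.5]
ee_rot: [0.998, -0.054, 0.014, 0.003]
contact_force: [-0.4, 0.6, -2.2]
gripper_width: 11.1
```

Call:
send_rows(steps=[[[-0.6, -1.5, 0, -0.03, 0], [-0.6, -2, 0, -0.02, 0], [-0.6, -2, 0, 0, 0], [-0.6, -2, 0, 0, 0], [-0.6, -2, 0, 0, 0], [-0.6, -1.5, 0, 0, 0], [0, -1, 0, 0, 0], [0, 0, 0, 0, 0], [0, 0, 0, 0, 0]]])

```text
clock: 5.7
position: [529.4, 132.4, 198.2]
ee_rot: [1.0, -0.029, 0.007, 0.007]
contact_force: [0.1, -0.3, -1.8]
gripper_width: 11.4
```

```bash
cat > n.py <<'E'
import sys
from h import *
tag=sys.argv[1]
im,d,st=look('wrist','w'+tag);s,sd,_=look('scene','s'+tag);t,td,_=look('top','t'+tag)
print(st['position'],st['ee_rot'],st['contact_force'])
A=cv2.resize(s[215:335,310:400],None,fx=4.4,fy=4.4,interpolation=2)[:400]
B=cv2.resize(t[150:220,225:325],None,fx=4,fy=4,interpolation=2)
W=cv2.resize(im[:,120:520],None,fx=1,fy=1)
out=np.zeros((700,800,3),np.uint8);out[:400,:400]=W;out[:400,400:796]=A[:,:396];out[410:690,:400]=B
cv2.imwrite(f'pics/n{tag}.png',cv2.resize(out[:690],None,fx=.87,fy=.87,interpolation=3))
E
python3 n.py 1
```

```text
[529.36040592 132.41460104 198.15996474] [ 0.99952796 -0.02922451  0.00689179  0.00650269] [ 0.07464796 -0.33334531 -1.76129654]
```

View pics/n1.png

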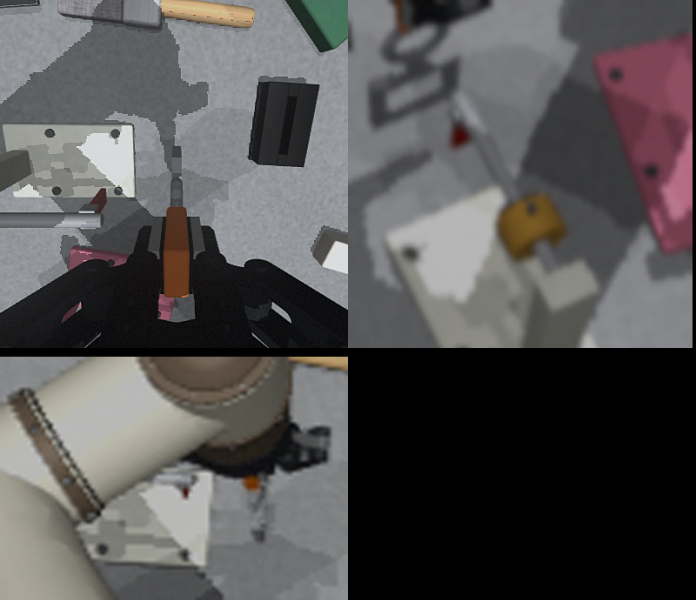

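The hanger is upright in the grip, with its tab at (177,250) in the wrist crop, and the peg lies left at (50,218) ending near (103,215). I'll measure the peg against the tab in this same view.

```bash
cat > p.py <<'E'
import sys
from h import *
tag=sys.argv[1]
a=np.load(f'pics/w{tag}.npz');st=dict(position=a['p'],ee_rot=a['q']);im,d=a['im'],a['d']
v,u=np.mgrid[:400,:640];P=world('wrist',u,v,d,st)
hsv=cv2.cvtColor(im,cv2.COLOR_BGR2HSV);H,S,V=[hsv[...,i].astype(int) for i in range(3)]
m=(H>4)&(H<24)&(S>130)&(V>60)&(d>0)&(P[...,2]>120)&(abs(P[...,0]-a['p'][0])<60)&(abs(P[...,1]-a['p'][1])<25)
Q=P[m];print('tab',len(Q),Q.min(0).round(1),Q.max(0).round(1),Q.mean(0).round(1))
g=(P[...,2]>160)&(P[...,2]<185)&(P[...,1]>a['p'][1]+25)&(P[...,1]<265)&(abs(P[...,0]-528)<9)&(S<60)&(d>0)
Q=P[g];print('peg',len(Q),'miny',np.percentile(Q[:,1],[0,1,3]).round(1))
for y in range(175,270,10):
    k=Q[abs(Q[:,1]-y)<5]
    if len(k)>5:
        t=k[k[:,2]>k[:,2].max()-2.5];print(y,len(k),'x',k[:,0].min().round(1),k[:,0].max().round(1),'topx',t[:,0].mean().round(1),'z',k[:,2].max().round(1),np.median(k[:,2]).round(1))
r=(P[...,2]>110)&(P[...,2]<175)&((H<6)|(H>174))&(S>110)&(abs(P[...,0]-528)<25)&(P[...,1]>160)&(P[...,1]<230)&(d>0)
print('flap',r.sum(),P[r].min(0).round(1),P[r].max(0).round(1))
# ring: grey points near hanger
e=(abs(P[...,1]-a['p'][1])<25)&(P[...,0]>a['p'][0])&(P[...,0]<a['p'][0]+45)&(P[...,2]>105)&(P[...,2]<190)&(d>0)&(S<60)
if e.sum():print('ring',e.sum(),P[e].min(0).round(1),P[e].max(0).round(1),P[e].mean(0).round(1))
E
python3 p.py 1
```

```text
tab 2806 [515.4 126.4 182.6] [540.5 139.1 237.2] [533.3 132.7 225.5]
peg 3384 miny [180.6 181.2 183. ]
185 417 x 520.9 534.6 topx 527.7 z 176.5 173.5
195 417 x 521.3 534.8 topx 528.7 z 176.8 173.9
205 319 x 523.8 533.9 topx 529.1 z 177.2 174.5
215 325 x 524.8 534.7 topx 529.8 z 176.7 174.4
225 321 x 525.5 535.3 topx 530.4 z 176.7 174.5
235 326 x 525.7 536.2 topx 531.1 z 176.5 174.4
245 321 x 526.4 536.8 topx 531.8 z 177.4 174.4
255 514 x 519.4 537.0 topx 532.7 z 184.9 174.9
265 424 x 519.0 537.0 topx 529.9 z 185.0 177.0
flap 35 [522.1 188.8 125. ] [534.  192.4 156.1]
ring 787 [535.7 125.7 105.2] [555.4 135.4 185.9] [544.9 130.9 149.4]
```

Call:
send_rows(steps=[[[0, -0.5, -0.5, 0, 0], [0, -0.8, -0.4, 0, 0], [0, -0.8, -0.2, 0, 0], [0, 0, 0, 0, 0], [0, 0, 0, 0, 0]]])

```text
clock: 6.27
position: [532.1, 152.8, 211.0]
ee_rot: [0.999, -0.032, 0.008, 0.006]
contact_force: [-0.3, 0.1, -2.3]
gripper_width: 11.1
```

Call:
send_rows(steps=[[[-0.1, -0.5, 0.3, 0, 0], [0, -0.5, 0.2, 0, 0], [0, 0, 0, 0, 0], [0, 0, 0, 0, 0], [0, 0, 0, 0, 0]]])

```text
clock: 6.68
position: [531.4, 164.0, 204.9]
ee_rot: [0.999, -0.032, 0.007, 0.006]
contact_force: [0.5, -0.2, -1.7]
gripper_width: 11.0
```

Call:
send_rows(steps=[[[0, -0.5, 0, 0, 0], [0, -0.5, 0, 0, 0], [0, -0.4, 0, 0, 0], [0, 0, 0, 0, 0], [0, 0, 0, 0, 0]]])

```text
clock: 7.1
position: [532.4, 179.3, 204.6]
ee_rot: [0.999, -0.032, 0.007, 0.006]
contact_force: [0.5, -0.2, -3.3]
gripper_width: 11.1
```

```bash
python3 - <<'E'
from h import *
s,_,st=look('scene','s2');w,_,_=look('wrist','w2')
A=cv2.resize(s[225:305,310:390],None,fx=5,fy=5,interpolation=2);B=cv2.resize(w[100:350,170:420],(400,400))
cv2.imwrite('pics/n2.png',np.hstack([A,B]))
E
python3 p.py 2
```

```text
tab 2776 [517.9 173.2 189.6] [543.3 186.  243.7] [536.2 179.5 232.3]
peg 2012 miny [204.3 204.9 206.3]
205 167 x 524.8 534.1 topx 529.2 z 177.0 174.6
215 292 x 525.1 534.5 topx 529.7 z 176.8 174.6
225 291 x 526.1 535.5 topx 530.5 z 176.7 174.6
235 294 x 526.8 535.8 topx 530.9 z 177.1 174.5
245 294 x 527.6 536.6 topx 531.6 z 176.6 174.5
255 379 x 523.4 537.0 topx 533.2 z 184.7 175.0
265 295 x 519.2 537.0 topx 530.1 z 185.0 178.5
flap 22 [533.2 188.7 124.2] [534.3 192.3 157.7]
ring 1054 [532.4 172.4 105.9] [558.4 204.3 189.6] [544.8 181.2 157.6]
```

View pics/n2.png

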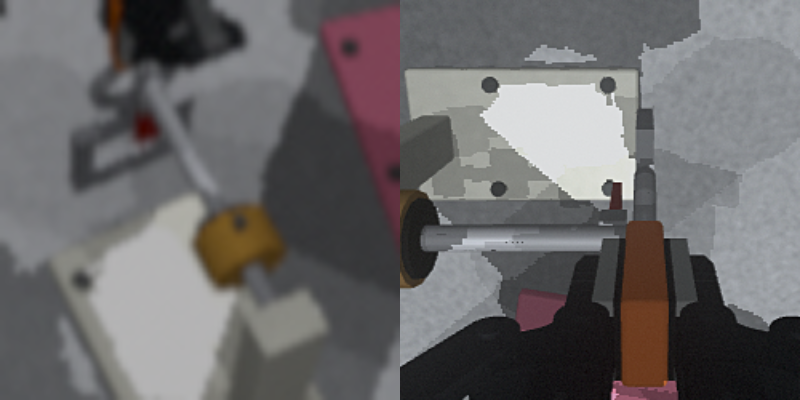

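The eye stands at the peg tip with the peg axis inside it, tab centre x about 530 and peg x about 528. The black bumper shows at right-crop (420,240). Now I'll push in slowly.

Call:
send_rows(steps=[[[0, -0.3, 0, 0, 0], [0, -0.3, 0, 0, 0], [0, -0.3, 0, 0, 0], [0, -0.3, 0, 0, 0], [0, -0.3, 0, 0, 0], [0, -0.3, 0, 0, 0]]])

```text
clock: 7.7
position: [533.2, 197.4, 204.4]
ee_rot: [0.999, -0.033, 0.007, 0.007]
contact_force: [0.3, -0.8, -2.2]
gripper_width: 11.5
```

```bash
python3 - <<'E'
from h import *
a=np.load('pics/w2.npz');st=dict(position=a['p'],ee_rot=a['q']);im,d=a['im'],a['d']
v,u=np.mgrid[:400,:640];P=world('wrist',u,v,d,st)
k=(abs(P[...,0]-530)<22)&(P[...,2]>178)&(P[...,1]>215)&(P[...,1]<275)&(d>0)
h,e=np.histogram(P[k][:,1],bins=np.arange(230,276,1));
print([(int(x),int(n),P[k][abs(P[k][:,1]-x-.5)<.5][:,2].max().round()) for x,n in zip(e,h) if n])
print(arm.read_state()['position'])
E
```

```text
[(230, 202, np.float64(290.0)), (231, 179, np.float64(290.0)), (232, 165, np.float64(291.0)), (233, 159, np.float64(290.0)), (234, 135, np.float64(291.0)), (235, 109, np.float64(290.0)), (236, 88, np.float64(290.0)), (237, 83, np.float64(290.0)), (238, 46, np.float64(290.0)), (239, 33, np.float64(290.0)), (240, 10, np.float64(289.0)), (258, 4, np.float64(180.0)), (259, 117, np.float64(185.0)), (260, 146, np.float64(186.0)), (261, 127, np.float64(188.0)), (262, 157, np.float64(189.0)), (263, 141, np.float64(189.0)), (264, 101, np.float64(189.0)), (265, 89, np.float64(189.0)), (266, 111, np.float64(192.0)), (267, 123, np.float64(194.0)), (268, 116, np.float64(195.0)), (269, 104, np.float64(194.0)), (270, 108, np.float64(195.0)), (271, 92, np.float64(195.0)), (272, 97, np.float64(195.0)), (273, 73, np.float64(193.0)), (274, 77, np.float64(189.0))]
[533.22183483 197.39857903 204.38554176]
```

Call:
send_rows(steps=[[[0, -0.3, 0, 0, 0], [0, -0.3, 0, 0, 0], [0, -0.3, 0, 0, 0], [0, -0.3, 0, 0, 0], [0, -0.3, 0, 0, 0], [0, -0.3, 0, 0, 0], [0, -0.3, 0, 0, 0], [0, -0.3, 0, 0, 0]]])

```text
clock: 8.37
position: [534.4, 223.9, 203.3]
ee_rot: [0.999, -0.033, 0.006, 0.007]
contact_force: [0.2, -0.0, -2.3]
gripper_width: 11.3
```

Call:
send_rows(steps=[[[0, -0.2, -0.05, 0, 0], [0, -0.2, -0.05, 0, 0], [0, -0.2, 0, 0, 0], [0, -0.2, 0, 0, 0], [0, -0.2, 0, 0, 0], [0, -0.1, 0, 0, 0]]])

```text
clock: 8.87
position: [535.8, 237.3, 204.7]
ee_rot: [0.999, -0.032, 0.007, 0.007]
contact_force: [-0.8, 1.3, -2.0]
gripper_width: 11.5
```

Call:
send_rows(steps=[[[-0.1, -0.1, 0, 0, 0], [0, -0.1, 0, 0, 0], [0, -0.1, 0, 0, 0], [0, -0.1, 0, 0, 0]]])

```text
clock: 9.2
position: [535.1, 241.9, 204.8]
ee_rot: [0.999, -0.032, 0.007, 0.006]
contact_force: [0.4, 0.3, -2.0]
gripper_width: 11.4
```

Call:
send_rows(steps=[[[0, -0.1, 0, 0, 0], [0, -0.1, 0, 0, 0], [0, -0.1, 0, 0, 0], [0, -0.1, 0, 0, 0]]])

```text
clock: 9.53
position: [535.4, 246.2, 204.8]
ee_rot: [0.999, -0.032, 0.007, 0.006]
contact_force: [-0.8, -1.0, -2.5]
gripper_width: 11.1
```

Call:
send_rows(steps=[[[0, -0.1, 0, 0, 0], [0, -0.1, 0, 0, 0]]])

```text
clock: 9.7
position: [535.6, 248.4, 204.8]
ee_rot: [0.999, -0.032, 0.007, 0.006]
contact_force: [0.1, 0.2, -2.6]
gripper_width: 11.4
```

Call:
send_rows(steps=[[[0, -0.1, 0, 0, 0], [0, -0.1, 0, 0, 0]]])

```text
clock: 9.87
position: [535.7, 250.6, 204.7]
ee_rot: [0.999, -0.032, 0.007, 0.006]
contact_force: [0.9, -0.4, -1.8]
gripper_width: 11.3
```

Call:
send_rows(steps=[[[0, -0.08, 0, 0, 0], [0, -0.08, 0, 0, 0]]])

```text
clock: 10.03
position: [535.9, 252.4, 204.7]
ee_rot: [0.999, -0.032, 0.007, 0.006]
contact_force: [-0.6, -0.7, -2.1]
gripper_width: 11.2
```

Call:
send_rows(steps=[[[0, -0.08, 0, 0, 0], [0, -0.08, 0, 0, 0]]])

```text
clock: 10.2
position: [536.0, 254.2, 204.6]
ee_rot: [0.999, -0.032, 0.007, 0.006]
contact_force: [0.3, -0.3, -3.3]
gripper_width: 11.6
```

Call:
send_rows(steps=[[[0, -0.08, 0, 0, 0], [0, -0.08, 0, 0, 0]]])

```text
clock: 10.37
position: [536.1, 255.9, 204.6]
ee_rot: [0.999, -0.032, 0.007, 0.006]
contact_force: [-0.3, -1.0, -2.2]
gripper_width: 11.6
```

Call:
send_rows(steps=[[[0, -0.08, 0, 0, 0]]])

```text
clock: 10.45
position: [536.1, 256.1, 204.6]
ee_rot: [0.999, -0.032, 0.007, 0.007]
contact_force: [1.0, -3.3, -1.3]
gripper_width: 11.3
```

Call:
send_rows(steps=[[[0, -0.08, 0, 0, 0], [0, -0.08, 0, 0, 0]]])

```text
clock: 10.62
position: [536.1, 256.2, 204.6]
ee_rot: [0.999, -0.033, 0.006, 0.009]
contact_force: [0.6, -2.6, -0.9]
gripper_width: 11.3
```

Call:
send_rows(steps=[[[0, -0.14, 0, 0, 0], [0, -0.14, 0, 0, 0]]])

```text
clock: 10.78
position: [536.1, 256.5, 204.6]
ee_rot: [0.999, -0.033, 0.006, 0.012]
contact_force: [1.1, -6.9, -0.7]
gripper_width: 11.0
```

Call:
send_rows(steps=[[[0, -0.14, 0, 0, 0], [0, -0.14, 0, 0, 0], [0, -0.14, 0, 0, 0]]])

```text
clock: 11.03
position: [536.2, 256.6, 204.6]
ee_rot: [0.999, -0.033, 0.004, 0.016]
contact_force: [1.8, -5.9, -1.2]
gripper_width: 11.1
```

Call:
send_rows(steps=[[[0, -0.15, 0, 0, 0], [0, -0.15, 0, 0, 0], [0, -0.16, 0, 0, 0], [0, -0.16, 0, 0, 0], [0, -0.16, 0, 0, 0]]])

```text
clock: 11.45
position: [536.3, 256.9, 204.6]
ee_rot: [0.999, -0.034, 0.002, 0.024]
contact_force: [0.9, -6.5, -1.6]
gripper_width: 11.1
```

Call:
send_rows(steps=[[[0, -0.16, 0, 0, 0], [0, -0.16, 0, 0, 0], [0, -0.16, 0, 0, 0], [0, -0.16, 0, 0, 0], [0, -0.16, 0, 0, 0], [0, -0.16, 0, 0, 0]]])

```text
clock: 11.95
position: [536.4, 257.3, 204.6]
ee_rot: [0.999, -0.035, -0.001, 0.033]
contact_force: [0.6, -5.7, -1.1]
gripper_width: 11.4
```

```bash
python3 - <<'E'
from h import *
s,_,st=look('scene','s3');w,_,_=look('wrist','w3')
A=cv2.resize(s[225:305,310:390],None,fx=5,fy=5,interpolation=2);B=cv2.resize(w[100:350,170:420],(400,400))
cv2.imwrite('pics/n3.png',np.hstack([A,B]));print(arm.read_state()['contact_force'])
E
```

```text
[ 1.22679246 -6.04907303 -0.9188538 ]
```

View pics/n3.png

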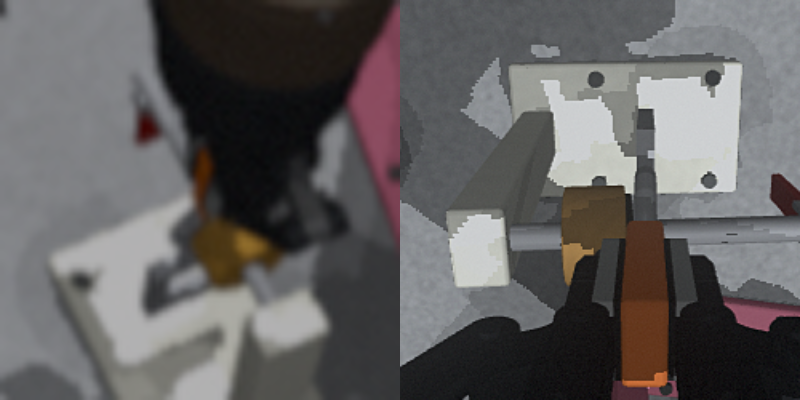

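The flap hangs shut at scene-crop (147,125) and the eye is on the bumper beside the brass collar at wrist-crop (645,190). The press held at about 6–7 N for over 1 s. Now I'll draw back.

Call:
send_rows(steps=[[[0, 0.3, 0.02, 0, 0], [0, 0.4, 0.025, 0, 0], [0, 0.4, 0.025, 0, 0], [0, 0.4, 0.025, 0, 0], [0, 0.4, 0.025, 0, 0], [0, 0.4, 0.025, 0, 0], [0, 0.4, 0.025, 0, 0], [0, 0.4, 0.025, 0, 0], [0, 0.4, 0.025, 0, 0], [0, 0.2, 0.01, 0, 0]]])

```text
clock: 12.88
position: [533.7, 220.0, 204.6]
ee_rot: [0.999, -0.035, 0.0, 0.03]
contact_force: [-0.6, -0.1, -3.4]
gripper_width: 11.3
```

Call:
send_rows(steps=[[[0, 0.2, 0.01, 0, 0], [0, 0.2, 0.01, 0, 0], [0, 0.2, 0.01, 0, 0], [0, 0.1, 0, 0, 0], [0, 0.1, 0, 0, 0]]])

```text
clock: 13.3
position: [533.2, 210.8, 204.9]
ee_rot: [0.999, -0.036, 0.001, 0.029]
contact_force: [-0.0, -0.2, -2.0]
gripper_width: 11.3
```

Call:
send_rows(steps=[[[0, 0.1, 0, 0, 0], [0, 0.1, 0, 0, 0], [0, 0.1, 0, 0, 0], [0, 0.1, 0, 0, 0]]])

```text
clock: 13.63
position: [532.9, 206.7, 205.1]
ee_rot: [0.999, -0.035, 0.001, 0.029]
contact_force: [0.4, 0.5, -2.6]
gripper_width: 11.3
```

Call:
send_rows(steps=[[[0, 0.1, 0, 0, 0], [0, 0.1, 0, 0, 0], [0, 0.1, 0, 0, 0], [0, 0.08, 0, 0, 0]]])

```text
clock: 13.97
position: [532.6, 202.6, 205.3]
ee_rot: [0.999, -0.035, 0.001, 0.029]
contact_force: [1.1, 0.3, -1.6]
gripper_width: 11.9
```

Call:
send_rows(steps=[[[0, 0.08, 0.01, 0, 0], [0, 0.08, 0.01, 0, 0], [0, 0.08, 0.01, 0, 0]]])

```text
clock: 14.22
position: [532.6, 200.9, 205.3]
ee_rot: [0.999, -0.035, 0.001, 0.028]
contact_force: [-1.2, 2.8, -2.1]
gripper_width: 11.1
```

Call:
send_rows(steps=[[[0, 0.14, 0, 0, 0], [0, 0.14, 0, 0, 0]]])

```text
clock: 14.38
position: [532.5, 200.1, 205.4]
ee_rot: [0.999, -0.035, 0.002, 0.026]
contact_force: [-1.8, 5.2, -1.7]
gripper_width: 11.2
```

Call:
send_rows(steps=[[[0, 0.16, 0, 0, 0], [0, 0.16, 0, 0, 0], [0, 0.16, 0, 0, 0]]])

```text
clock: 14.63
position: [532.4, 199.2, 205.5]
ee_rot: [0.999, -0.035, 0.003, 0.021]
contact_force: [-1.1, 5.3, -2.5]
gripper_width: 11.2
```

Call:
send_rows(steps=[[[0, 0.19, 0, 0, 0], [0, 0.19, 0, 0, 0], [0, 0.19, 0, 0, 0]]])

```text
clock: 14.88
position: [532.1, 198.3, 205.6]
ee_rot: [0.999, -0.035, 0.004, 0.016]
contact_force: [-1.3, 5.7, -3.2]
gripper_width: 11.3
```

Call:
send_rows(steps=[[[0, 0.21, 0, 0, 0], [0, 0.21, 0, 0, 0], [0, 0.21, 0, 0, 0], [0, 0.21, 0, 0, 0], [0, 0.21, 0, 0, 0], [0, 0.21, 0, 0, 0]]])

```text
clock: 15.38
position: [531.6, 196.4, 205.7]
ee_rot: [0.999, -0.035, 0.007, 0.004]
contact_force: [-1.3, 6.1, -1.9]
gripper_width: 11.3
```

Call:
send_rows(steps=[[[0, 0.23, 0, 0, 0], [0, 0.23, 0, 0, 0], [0, 0.23, 0, 0, 0], [0, 0.23, 0, 0, 0], [0, 0.23, 0, 0, 0], [0, 0.23, 0, 0, 0], [0, 0.23, 0, 0, 0], [0, 0.23, 0, 0, 0]]])

```text
clock: 16.05
position: [531.0, 194.3, 205.8]
ee_rot: [0.999, -0.034, 0.012, -0.014]
contact_force: [-1.6, 8.6, -2.9]
gripper_width: 11.3
```

```bash
python3 - <<'E'
from h import *
s,_,st=look('scene','s4');w,_,_=look('wrist','w4')
A=cv2.resize(s[225:305,310:390],None,fx=5,fy=5,interpolation=2);B=cv2.resize(w[100:350,170:420],(400,400))
cv2.imwrite('pics/n4.png',np.hstack([A,B]));print(arm.read_state()['contact_force'])
E
```

```text
[-1.59999797  7.80393542 -2.41200252]
```

View pics/n4.png

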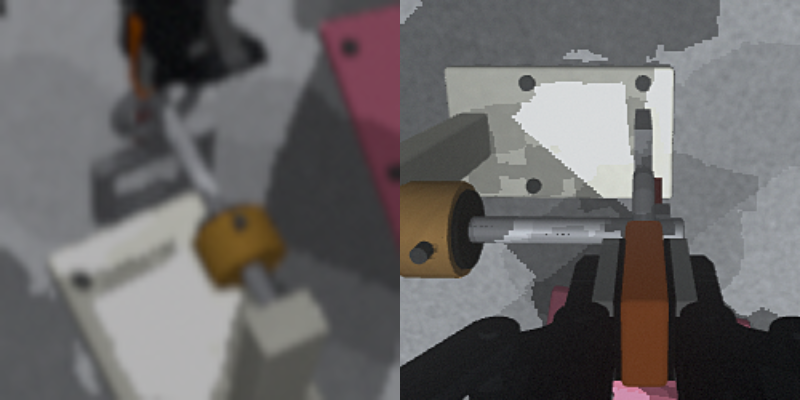

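The ring is caught on the shut flap at wrist-crop (658,190), with the pull at about 6–8 N for over 1 s. Next I'll move inward, lower and release.

Call:
send_rows(steps=[[[0, -0.3, 0, 0, 0], [0.02, -0.4, 0, 0, 0], [0.02, -0.4, 0, 0, 0], [0.02, -0.4, 0, 0, 0], [0, -0.4, 0, 0, 0], [0, -0.3, 0, 0, 0], [0, 0, 0, 0, 0], [0, 0, 0, 0, 0]]])

```text
clock: 16.82
position: [532.9, 215.0, 206.1]
ee_rot: [0.999, -0.034, 0.01, -0.01]
contact_force: [0.6, -0.2, -2.0]
gripper_width: 10.9
```

Call:
send_rows(steps=[[[0, 0, 0.15, 0, 0], [0, 0, 0.15, 0, 0], [0, 0, 0.1, 0, 0], [0, 0, 0, 0, 0], [0, 0, 0, 0, 0]]])

```text
clock: 17.23
position: [532.8, 214.5, 201.4]
ee_rot: [0.999, -0.034, 0.01, -0.009]
contact_force: [-0.0, 0.8, -1.9]
gripper_width: 11.0
```

Call:
send_rows(steps=[[[0, 0, 0.07, 0, 0], [0, 0, 0.07, 0, 0]]])

```text
clock: 17.4
position: [532.9, 214.4, 200.3]
ee_rot: [0.999, -0.034, 0.01, -0.009]
contact_force: [-1.3, -0.0, 0.7]
gripper_width: 11.0
```

The peg now bears the weight (the z force went from -2 to +0.7), so I'll open.

Call:
send_rows(steps=[[[0, 0, 0, 0, 0.25], [0, 0, 0, 0, 0.3], [0, 0, 0, 0, 0.4], [0, 0, 0, 0, 0.5], [0, 0, 0, 0, 0.6], [0, 0, 0, 0, 0.7], [0, 0, 0, 0, 0.7], [0, 0, 0, 0, 0.7]]])

```text
clock: 18.07
position: [534.7, 215.1, 202.9]
ee_rot: [0.999, -0.034, 0.013, -0.011]
contact_force: [-0.3, -0.3, 0.5]
gripper_width: 59.7
```

Call:
send_rows(steps=[[[0, 0, -0.8, 0, 0.7], [0, 0, -1.2, 0, 0.7], [0, 0, -1.5, 0, 0.7], [0, 0, -1.5, 0, 0.7], [0, 0, -1.5, 0, 0.7], [0, 0, -1.5, 0, 0.7], [0, 0, -1, 0, 0.7], [0, 0, 0, 0, 0.7], [0, 0, 0, 0, 0.7]]])

```text
clock: 18.82
position: [532.1, 212.8, 300.8]
ee_rot: [0.999, -0.034, 0.013, -0.01]
contact_force: [0.5, -0.4, -0.6]
gripper_width: 60.1
```

```bash
python3 - <<'E'
from h import *
s,_,st=look('scene','s5');w,_,_=look('wrist','w5')
A=cv2.resize(s[225:305,310:390],None,fx=5,fy=5,interpolation=2);B=cv2.resize(w,None,fx=.625,fy=.625,interpolation=3)
o=np.zeros((400,800,3),np.uint8);o[:,:400]=A;o[:250,400:]=B
o[255:400,400:]=cv2.resize(s[140:285,200:600],(400,145))
cv2.imwrite('pics/n5.png',o)
E
python3 p.py 5
```

```text
tab 688 [518.8 209.1 186.9] [543.3 221.4 239.5] [533.5 215.1 233.4]
peg 372 miny [237.8 238.2 238.5]
235 28 x 527.2 535.9 topx 531.3 z 176.6 174.7
245 127 x 527.5 536.6 topx 531.5 z 177.4 174.7
255 148 x 527.8 537.0 topx 532.2 z 184.8 174.9
265 69 x 519.2 537.0 topx 528.7 z 185.0 180.1
flap 10 [531.  189.8 126.4] [534.  192.6 152.7]
ring 495 [532.3 187.9 105.9] [559.6 237.5 186.7] [543.5 213.1 156.8]
```

View pics/n5.png

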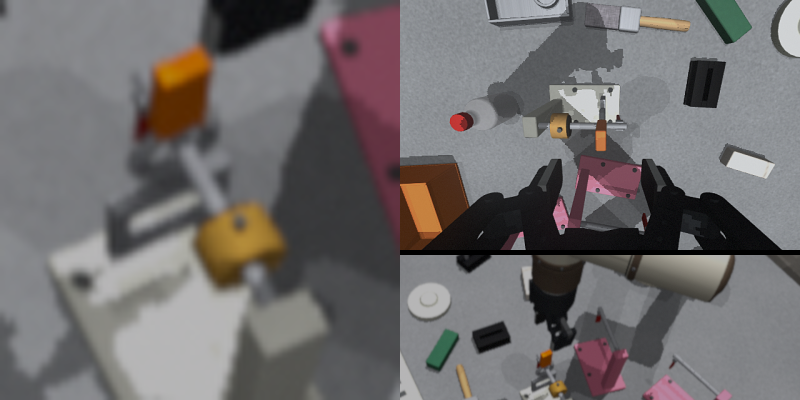

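The hanger hangs upright on the peg, free of the gripper, with the flap shut behind it at scene-crop (143,122). I'll settle, then check it is still.

Call:
send_rows(steps=[[[0, 0, 0, 0, 0.7], [0, 0, 0, 0, 0.7], [0, 0, 0, 0, 0.7], [0, 0, 0, 0, 0.7], [0, 0, 0, 0, 0.7], [0, 0, 0, 0, 0.7], [0, 0, 0, 0, 0.7], [0, 0, 0, 0, 0.7], [0, 0, 0, 0, 0.7], [0, 0, 0, 0, 0.7]]])

```text
clock: 19.75
position: [530.7, 211.9, 295.8]
ee_rot: [0.999, -0.034, 0.01, -0.008]
contact_force: [0.4, 0.1, 0.0]
gripper_width: 59.7
```

```bash
python3 - <<'E'
from h import *
look('wrist','w6')
E
python3 p.py 6|grep -E 'tab|flap'; python3 -c "
from bench import job
print(job.job_done())"
```

```text
tab 665 [519.2 209.2 186.3] [543.3 221.3 239.8] [532.9 215.3 235. ]
flap 13 [528.6 189.3 126.1] [533.9 192.8 154.9]
the job is handed in; nothing more can be done
None
```

The orange hanger is hanging released on the white rack's peg, between the shut flap and the collar, and I handed the job in at about 20 s. No verdict was reported.

- **Press on the bumper:** I pushed the eye in under the flap, which dropped shut behind it. The readings while pressing were 5.7–6.9 N for over 1 s, so slightly under the 7 N target at times.
- **Pull on the flap:** I drew the eye back against the shut flap. The readings were about 5.2–6.1 N for most of the pull and rose to 8.6 N at its end, over about 1.5 s, so mostly under the 7 N target.
- **Peak forces:** the largest wrist reading I saw was 8.6 N, under the 12 N limit. I only had readings at the end of each move, so short peaks between them were not measured.
- **Final state:** the tab stayed in the same place to within about 0.2 mm across two looks roughly 1 s apart. The flap hung down, shut, and the wrist force was about zero, with the gripper clear above.
- **Tilt while loaded:** the tool leaned up to about 4° while pressing and came back while pulling. In the last view the hanger hung upright.
- **Other objects:** I did not measure the blue hanger or the other loose things again at the end. No move went near them, and those in the last picture looked undisturbed.

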